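# Spindle through the tape dispenser

## Task

Take the spindle by its handle from its rest and slide it through the tape dispenser: through one side plate, the core of the tape roll and the other side plate, until the shoulder of the handle is up against the plate. Let go of it, leave the roll in its cradle, and do not disturb the other things on the worktop.

Things in the scene. Friction and masses are not known exactly. Their poses are not given: they have to be found in the camera images.
- handle (a point): centre of the spindle's black square handle, 26 x 26 x 55 mm, on the spindle's axis; y runs along the spindle to its tip, z up. From the flat shoulder, 27.5 mm along +y, a round steel shaft 14 mm thick runs on for 110 mm, its last 8 mm tapering to 8 mm. At the start it lies level, about 60 mm above the worktop, the shaft in a rest's two forks, the handle overhanging freely
- shaft_point (a point): point on the axis of the spindle's shaft, 31 mm past the shoulder (58.5 mm past the handle's centre); it lies at the middle of the dispenser's bore when the shoulder touches the plate. The spindle weighs about 0.12 kg, its centre of mass lies 53 mm past the handle's centre
- rest: grey base plate 44 x 100 x 8 mm, fixed to the worktop, with two aluminium forks 36 mm wide, 8 mm thick, 76 mm apart, 64.5 mm high, open at the top, that carry the shaft; origin at the centre of its underside, y along the spindle toward its tip; the handle's centre lies at y = -82.5 mm from it at the start
- bore (a point): middle of the dispenser's bore: on the common axis of the two side plates' holes, half-way between the plates, 60 mm above the worktop. y runs along the bore (mostly to the robot's left), z up. Holes 20 mm in diameter, edges chamfered. The spindle may enter from either side; the side toward the rest (-y) is the nearer
- dispenser: tape dispenser, fixed to the worktop; origin under the bore's middle, axes as the bore's. Grey base 110 x 90 x 10 mm; two aluminium side plates 64 mm wide, 8 mm thick, up to 83 mm high, outer faces 31 mm and inner faces 23 mm either side of the middle. A low toothed cutter bar stands 56 mm in front (-x) of the middle, 33 mm high
- roll_centre (a point): centre of the tape roll: 68 mm diameter, 42 mm wide, round card core with a 26 mm hole; it lies loose on two cradle rods between the side plates, its y axis along the bore, its centre 1 to 2 mm below the bore's axis; weighs about 0.12 kg
- beaker: small glass beaker, 57 mm wide, 65 mm high, behind the work; origin at the centre of its underside; bystander
- tape_small: roll of label tape lying flat, 68 mm diameter, 18 mm high, in front of the work; bystander
- flask: conical flask with a blue rim, 91 mm wide, 152 mm high, on the left; bystander
- dropper: small brown reagent bottle with a white cap, 43 mm wide, 96 mm high, on the left in front; bystander
Not all that is in view belongs to the job. Leave any yellow look-alike of the dispenser alone.

How it is judged:
By the outcome, as a careful person would: the job done as asked, in the order asked, and still so for the second after the job is handed in, with the robot touching nothing.
It also fails if it takes over 42 s, if anything falls off the work surface, if the arm or the gripper's body presses on something with over 40 N, if the wrist force passes 120 N, or if a joint passes its speed limit or range.

## Robot

A 6-joint arm with a two-finger parallel gripper is mounted at the origin on a cart in front of the work surface, level with it; the furniture and walls round the work are solid. World frame = base frame: x ahead of the robot, y to its left, z up, the work surface at z = 0. Lengths are in mm, angles in degrees, forces in N, time in s.
With the tool pointing down it reaches from about 225 to 725 mm from the base axis. Payload 3.1 kg.
Tool frame: the origin (TCP) lies at the very end of the fingers, on their centre line; the grasp point (between the pads) lies 19 mm behind it (r.grasp_offset is the distance from the TCP to the grasp point, in mm); z points along the fingers, y is the line along which they close (so a half turn about z gives the same grasp; the last joint's range is limited). The gripper opens to 85 mm and grips with 20 to 120 N. Pads are 22 mm wide; open, the fingers measure 114 mm over their backs; the gripper's body (76 mm by 85 mm) begins 54 mm behind the grasp point. The pads swing forward as they close: fully open they stand 13 mm farther back than shut.
Start: joints at [60.344, 2.75, 5.684, 92.934, 0, 82.678], TCP at [199.508, 485.607, 194.812] pointing down, gripper open.
Joint ranges: [-166.93, 166.93], [-56.73, 111.36], [-69.38, 81.34], [-121.58, 131.49], [-85.45, 84.26], [-180, 180]. Speed limits (degrees/s): [159.86, 159.86, 180, 180, 180, 180].

## Interface

Orientations are given as [roll, pitch, yaw] about the fixed x, y, z axes, in that order (R = Rz(yaw) Ry(pitch) Rx(roll)).
In Python, from rig import r gives the robot as it stands. The module is installed in compiled form; this text tells all that it offers. Calls block until the motion is done:
- r.move_to(position, orientation): joint-space move of the TCP to a pose.
- r.line_to(position, ori=None, max_speed=150): straight line of the TCP; ori=None keeps the orientation; max_speed is the mean speed in mm/s.
- r.goto_joints(angles): joint-space move.
- r.move_gripper(opening): finger opening in mm; the grip force is fixed at half the most; returns when the fingers have stopped.
- r.pause(seconds).
- r.solve_ik(position, orientation): joint angles nearest the present ones, or None.
- r.get_obs(): the state.
- r.snapshot(name): name is "scene" or "top" or "wrist"; returns (picture, depth): 420x560x3 uint8, red, green, blue; 420x560 float32, mm along the optical axis (not along the pixel's ray), 0 where there is no reading.
- r.camera_info(name): a dict with "fov_y" (degrees; the focal length in pixels is half the picture's height over the tangent of half this angle, whatever the lens; pixels are square), "cx", "cy" (the principal point, pixels), "k1" (the pictures are not rectified: a ray, as slopes to the right and down, at radius r is drawn at 1 + k1 r^2 times it, then the intrinsics apply), "xyz" and "attitude" of the camera in the world; the wrist camera has in their place "T_tool_cam" (4x4, takes a point from camera to tool coordinates, whose origin is the TCP and whose axes are the flange's). Camera axes: x right, y down, z forward; pixel columns grow to the right and rows downward; lengths in mm; the calibration is good to about 2 mm. A picture is of the moment at which its call begins: read the wrist's pose just before it. camera_info takes no time and is no camera call.
A pose or a line that the arm cannot do raises r.Unreachable and nothing moves.
- r.finish_job(): hands the job in; it is judged then, once.
Trained networks look in the newest picture that a camera, given by its name, has taken for a name from the list of things; names that differ only in an ending like _2 or _b are one class to them, and where a whole thing is asked for, a point or a joint stands for the part that bears it (a point fixed in the world has none). Each returns a list of dicts, best first, with "confidence" (0 to 1); they miss things now and then, are a little off and sometimes report something else, mostly with a low value. They report only what shows in the picture. A call takes as long as a camera call. They do not tell look-alikes from the thing itself.
- r.boxes_of(camera, name): "pixel" ([row, column] in pixels, amid what is visible of it).
The state is a dict: "clock": time; "qpos": joint angles; "dq": joint speeds; "tau": joint torques, N m; "tcp_pos": TCP position; "orientation": TCP orientation; "ft_force": force on the tool from outside, world axes, zero at the start; "moment": the same for the moment, N m; "gripper_width": finger opening in mm; "gripper_force": force on a finger pad.
Only numpy, scipy, OpenCV 4.12 (cv2) and the standard library are available. Lean on these libraries where they do the work, as an engineer would, in place of code of your own. Each camera call takes 0.05 s, during which the arm holds its last target. There are 200 camera calls.

## Working session

There is one attempt and no reset: what is moved stays moved. The work goes in short steps, each a Python script; the robot and the scene stay as the last script left them, time stands still between calls to the robot, and variables do not carry over. Pictures are saved under pics/ and viewed, at most 10 in all, crops included, and the job is handed in when it is done.

```bash
mkdir -p pics; cat > h.py <<'E'
from rig import r
import numpy as np, cv2
from scipy.spatial.transform import Rotation as R
def rpy(o): return R.from_euler('xyz',o,degrees=True).as_matrix()
def campose(n):
    i=r.camera_info(n)
    if n!='wrist': 
        return i, rpy(i['attitude']) if np.size(i['attitude'])==3 else np.array(i['attitude']), np.array(i['xyz'])
    o=r.get_obs(); T=np.array(i['T_tool_cam']); Rt=rpy(o['orientation'])
    return i, Rt@T[:3,:3], Rt@T[:3,3]+np.array(o['tcp_pos'])
def shot(n,f=None):
    i,Rc,t=campose(n); p,d=r.snapshot(n)
    if f: cv2.imwrite('pics/'+f,p[:,:,::-1])
    return dict(i=i,R=Rc,t=t,p=p,d=d)
def rays(s,rc):
    i=s['i']; f=210/np.tan(np.radians(i['fov_y']/2)); rc=np.atleast_2d(rc).astype(float)
    a=(rc[:,1]-i['cx'])/f; b=(rc[:,0]-i['cy'])/f; u,v=a.copy(),b.copy()
    for _ in range(15):
        k=1+i['k1']*(u*u+v*v); u,v=a/k,b/k
    return np.c_[u,v,np.ones(len(u))]
def cloud(s,rc):
    rc=np.atleast_2d(rc); z=s['d'][rc[:,0].astype(int),rc[:,1].astype(int)]
    return (rays(s,rc)*z[:,None])@s['R'].T+s['t']
def onplane(s,rc,z):
    w=rays(s,rc)@s['R'].T; return s['t']+w*((z-s['t'][2])/w[:,2])[:,None]
def full(s):
    g=np.mgrid[0:420,0:560].reshape(2,-1).T; c=cloud(s,g); c[s['d'].ravel()==0]=np.nan
    return c.reshape(420,560,3)
E
python3 - <<'E'
from h import *
print(r.camera_info('top'),r.camera_info('scene'),r.camera_info('wrist'))
for n in ['top','scene']:
    s=shot(n,n+'0.png'); np.save(n+'0.npy',full(s))
    for k in ['handle','rest','dispenser','roll_centre','beaker','tape_small','flask','dropper']:
        b=r.boxes_of(n,k)
        print(n,k,[(np.round(x['pixel']).tolist(),round(x['confidence'],2),cloud(s,x['pixel']).round().tolist()[0]) for x in b[:3]])
print(r.get_obs()['clock'])
E
```

```text
{'fov_y': 48.58746432514242, 'cx': 280.6174996105502, 'cy': 212.4964964864695, 'k1': -0.09487994396887062, 'xyz': array([ 374.29389661,   17.43742019, 1353.51963999]), 'attitude': array([-1.72218717e+02,  1.39124454e-02, -8.87535446e+01])} {'fov_y': 42.16973929781422, 'cx': 278.8914075358626, 'cy': 210.24110170977715, 'k1': 0.07332297606676212, 'xyz': array([   3.08328795, -951.74223953, 1184.62090878]), 'attitude': array([-134.76616672,   -0.37017271,  -29.75695754])} {'fov_y': 59.77892255613783, 'cx': 280.4768477213003, 'cy': 203.95003060815117, 'k1': -0.09282941386790361, 'T_tool_cam': array([[-2.42263758e-04, -9.64807146e-01, -2.62958384e-01,
         6.54780700e+01],
       [ 9.99999440e-01, -5.04610185e-04,  9.30139160e-04,
        -1.26272268e+00],
       [-1.03009639e-03, -2.62958012e-01,  9.64806728e-01,
        -1.79540880e+02],
       [ 0.00000000e+00,  0.00000000e+00,  0.00000000e+00,
         1.00000000e+00]])}
top handle [([245.0, 368.0], 0.97, [465.0, -225.0, 62.0])]
top rest [([243.0, 341.0], 0.77, [468.0, -148.0, 66.0])]
top dispenser [([184.0, 330.0], 0.94, [642.0, 
[... 249 characters left out ...]
flask []
top dropper [([239.0, 162.0], 0.71, [468.0, 347.0, 82.0])]
scene handle [([289.0, 295.0], 0.57, [460.0, -248.0, 73.0])]
scene rest [([277.0, 282.0], 0.66, [476.0, -158.0, 12.0])]
scene dispenser [([241.0, 326.0], 0.93, [657.0, -103.0, 6.0]), ([199.0, 246.0], 0.73, [514.0, 124.0, 53.0])]
scene roll_centre [([185.0, 244.0], 0.67, [523.0, 153.0, 84.0])]
scene beaker [([165.0, 295.0], 0.87, [720.0, 183.0, 58.0]), ([198.0, 247.0], 0.25, [516.0, 127.0, 54.0])]
scene tape_small [([227.0, 219.0], 0.53, [408.0, 95.0, 15.0])]
scene flask [([142.0, 241.0], 0.67, [610.0, 348.0, 82.0])]
scene dropper [([164.0, 204.0], 0.72, [472.0, 339.0, 52.0]), ([143.0, 241.0], 0.27, [606.0, 336.0, 85.0])]
0.9
```

View pics/top0.png

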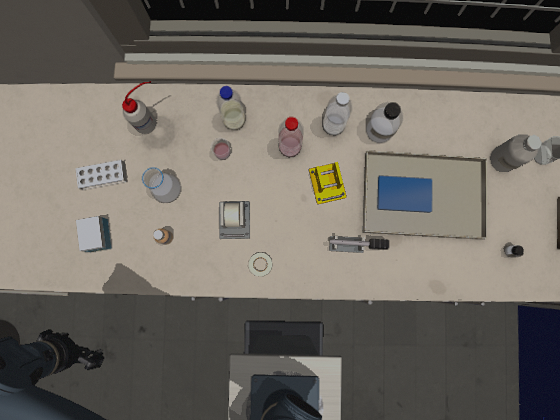

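View pics/scene0.png

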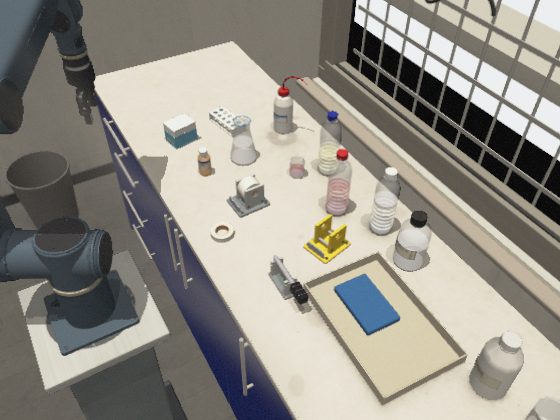

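The top view shows the real dispenser near (219,234), the spindle and rest at (243,345), its handle at (243,379), the yellow look-alike at (183,327), and the tray corner just behind the handle. Next I'll look at both from close by with the wrist camera.

```bash
python3 - <<'E'
from h import *
c=np.load('top0.npy').reshape(-1,3)
def sel(x0,x1,y0,y1,z0,z1):
    m=(c[:,0]>x0)&(c[:,0]<x1)&(c[:,1]>y0)&(c[:,1]<y1)&(c[:,2]>z0)&(c[:,2]<z1); return c[m]
s=sel(430,500,-270,-80,58,85); print('spindle',len(s),s.mean(0),s.min(0),s.max(0))
print('axis',cv2.fitLine(s[:,:2].astype(np.float32),cv2.DIST_HUBER,0,.01,.01).ravel())
d=sel(440,600,80,230,6,16); print('base',cv2.minAreaRect(d[:,:2].astype(np.float32)))
d=sel(440,600,80,230,60,100); print('up',cv2.minAreaRect(d[:,:2].astype(np.float32)))
t=sel(440,620,-330,-200,8,55); print('tray',len(t),t.min(0),t.max(0))
o=r.get_obs(); print(o['orientation'],o['clock'])
for y in(-95,85):
  for p in([470,-230,41],[530,-30,90],[530,95,41],[530,150,220]):
    print(y,p,np.round(r.solve_ik(p,[180,0,y]),1) if r.solve_ik(p,[180,0,y]) is not None else None)
E
```

```text
spindle 396 [ 469.91472105 -203.15197284   66.94836821] [ 452.97820472 -269.91174361   58.06983323] [ 487.86478644 -117.12462125   76.24538477]
axis [ 3.732227e-02  9.993033e-01  4.700265e+02 -1.967670e+02]
base ((520.273681640625, 155.56399536132812), (131.73158264160156, 156.4000244140625), 89.48663330078125)
up ((541.7683715820312, 157.98876953125), (65.977783203125, 63.191951751708984), 1.406322717666626)
tray 718 [ 450.31755346 -329.25351205    8.00465479] [ 619.92728055 -201.52505311   53.50062392]
[1.79993232e+02 1.25650924e-03 1.57666763e+02] 0.9
-95 [470, -230, 41] [ -33.4    3.8  -10.8   75.4    0.  -118.4]
-95 [530, -30, 90] [-10.5   3.7  -5.2  81.    0.  -95.5]
-95 [530, 95, 41] [  3.    6.   -8.4  75.6   0.  -82. ]
-95 [530, 150, 220] [  8.8   7.1  13.2  96.1   0.  -76.2]
85 [470, -230, 41] [-33.4   3.8 -10.8  75.4   0.   61.6]
85 [530, -30, 90] [-10.5   3.7  -5.2  81.    0.   84.5]
85 [530, 95, 41] [ 3.   6.  -8.4 75.6  0.  98. ]
85 [530, 150, 220] [  8.8   7.1  13.2  96.1   0.  103.8]
```

```bash
python3 - <<'E'
from h import *
for tag,p,names in (('disp',[540,175,210],['dispenser','roll_centre']),('spin',[470,-165,210],['handle','shaft_point','rest'])):
    r.move_to(p,[180,0,88]); r.pause(.15)
    s=shot('wrist',tag+'.png'); C=full(s); np.save(tag+'.npy',C)
    for k in names:
        print(k,[(np.round(x['pixel']).tolist(),round(x['confidence'],2),cloud(s,x['pixel']).round(1).tolist()[0]) for x in r.boxes_of('wrist',k)[:3]])
    print(r.get_obs()['clock'])
# side-by-side
cv2.imwrite('pics/both.png',cv2.resize(np.hstack([cv2.imread('pics/disp.png'),cv2.imread('pics/spin.png')]),(800,300)))
E
```

```text
dispenser [([363.0, 373.0], 0.95, [647.6, -72.6, 10.9]), ([171.0, 272.0], 0.81, [533.1, 187.3, 83.7])]
roll_centre [([203.0, 291.0], 0.73, [548.5, 160.6, 92.3]), ([145.0, 482.0], 0.64, [746.5, 197.6, 26.5])]
2.8833
handle [([236.0, 285.0], 0.67, [473.2, -218.0, 65.8])]
shaft_point [([236.0, 282.0], 0.72, [471.2, -218.0, 65.2])]
rest [([177.0, 275.0], 0.77, [465.2, -172.2, 9.9])]
4.5417
```

View pics/both.png

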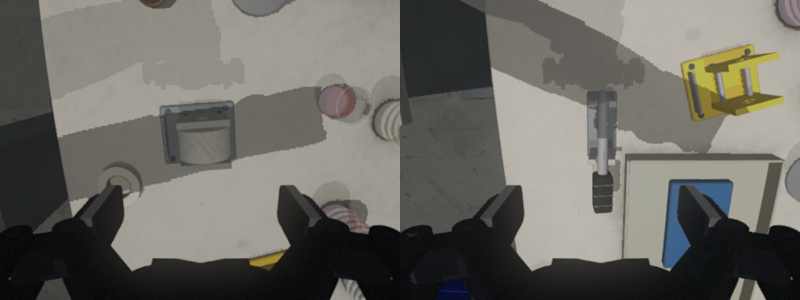

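The left half shows the dispenser at about (203,290) of the full wrist picture, with its plates across the roll. The right half shows the spindle shaft, rest and handle near (268,280), with the tray wall close on the handle's right. Next I'll fit the geometry from the depth clouds.

```bash
python3 - <<'E'
from h import *
C=np.load('disp.npy'); c=C.reshape(-1,3); c=c[~np.isnan(c[:,0])]
b=c[(abs(c[:,0]-535)<75)&(abs(c[:,1]-158)<60)]
print('table z',np.median(c[(abs(c[:,0]-480)<150)&(c[:,2]<8)&(c[:,2]>-8)][:,2]))
def rect(p): q=cv2.minAreaRect(p[:,:2].astype(np.float32)); return np.round(q[0],1),np.round(q[1],1),round(q[2],2)
print('hist',[(k,int(((b[:,2]>=k)&(b[:,2]<k+3)).sum())) for k in range(0,99,3)])
for z0,z1 in((7,13),(28,40),(79,86),(79,100)):
    p=b[(b[:,2]>z0)&(b[:,2]<z1)]; print(z0,len(p),rect(p) if len(p)>5 else '', p.min(0).round(1),p.max(0).round(1))
p=b[(b[:,2]>79)&(b[:,2]<86)]
print('y hist 79-86',np.histogram(p[:,1],bins=np.arange(100,220,4)))
S=np.load('spin.npy').reshape(-1,3); S=S[~np.isnan(S[:,0])]
h=S[(abs(S[:,0]-470)<28)&(S[:,1]>-260)&(S[:,1]<-90)&(S[:,2]>55)&(S[:,2]<90)]
print('spindle',rect(h),h.min(0),h.max(0))
for y in range(-255,-90,8):
    q=h[abs(h[:,1]-y)<4]
    if len(q)>3: print(y,len(q),q[:,0].min().round(1),q[:,0].max().round(1),np.median(q[:,0]).round(1),np.percentile(q[:,2],90).round(1))
t=S[(S[:,0]>485)&(S[:,0]<540)&(S[:,1]<-170)&(S[:,2]>12)&(S[:,2]<80)]; print('tray',t.min(0),t.max(0),np.percentile(t[:,0],[1,5,20]))
im=cv2.imread('pics/disp.png')[120:250,200:350]; im2=cv2.imread('pics/spin.png')[110:310,240:320]
a=cv2.resize(im,None,fx=3,fy=3);b2=cv2.resize(im2,(160,400))
H=np.zeros((400,620,3),np.uint8);H[:390,:450]=a;H[:,455:615]=b2;cv2.imwrite('pics/crop.png',H)
E
```

```text
table z 0.36848119428981363
hist [(0, 3947), (3, 32), (6, 399), (9, 2492), (12, 216), (15, 47), (18, 45), (21, 78), (24, 60), (27, 65), (30, 200), (33, 71), (36, 38), (39, 26), (42, 21), (45, 27), (48, 54), (51, 47), (54, 35), (57, 24), (60, 31), (63, 60), (66, 102), (69, 167), (72, 216), (75, 279), (78, 348), (81, 1517), (84, 625), (87, 639), (90, 1206), (93, 48), (96, 0)]
7 2986 (array([536.5, 157.3]), array([109.8,  88.8]), 2.72) [480.1 111.1   7. ] [592.7 203.   13. ]
28 360 (array([517. , 176.6]), array([106.7,  49.2]), 36.75) [485.1 125.9  28. ] [574.4 188.9  39.9]
79 2222 (array([544.4, 157.5]), array([64.1, 62.6]), 2.47) [511.2 125.2  79. ] [577.4 189.2  86. ]
79 4275 (array([544.4, 157.5]), array([64.1, 62.6]), 2.47) [511.2 125.2  79. ] [577.4 189.2  93.9]
y hist 79-86 (array([  0,   0,   0,   0,   0,   0, 119, 307, 277,  30,  66,  70,  68,
        66,  68,  69,  67,  70,  75, 136, 295, 358,  81,   0,   0,   0,
         0,   0,   0]), array([100, 104, 108, 112, 116, 120, 124, 128, 132, 136, 140, 144, 148,
       152, 156, 160, 164, 168, 172, 176, 180, 184, 188, 192, 196, 200
[... 191 characters left out ...]
 456.5 484.9 470.5 73.9
-247 219 456.9 484.2 470.7 74.0
-239 229 457.2 485.4 471.9 74.1
-231 271 457.5 485.5 472.1 73.9
-223 197 459.8 482.0 470.6 70.1
-215 169 454.0 488.9 472.6 66.7
-207 304 453.2 489.1 471.2 66.4
-199 123 465.6 478.9 472.4 67.4
-191 126 465.9 479.1 472.5 67.2
-183 128 466.2 479.4 472.7 67.1
-175 125 466.5 479.6 473.0 67.3
-167 134 466.8 480.8 473.3 67.4
-159 140 467.1 481.0 474.0 67.4
-151 140 467.4 481.2 473.9 67.2
-143 144 467.7 481.3 474.2 67.7
-135 321 456.5 492.1 475.2 66.9
-127 187 456.7 491.6 474.6 67.5
-119 89 469.4 481.0 475.6 66.0
tray [ 485.02621293 -395.25986085   12.01729803] [ 539.99732365 -205.26115184   71.13456232] [485.25792158 487.18036075 503.40334471]
```

View pics/crop.png

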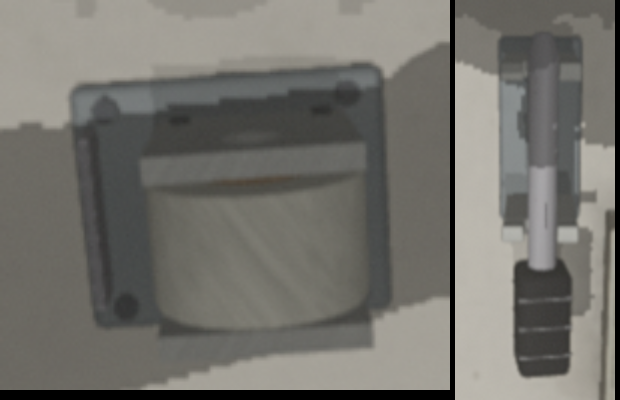

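```bash
python3 - <<'E'
from h import *
for n in('spin','top0'):
    S=np.load(n+'.npy').reshape(-1,3); S=S[~np.isnan(S[:,0])]
    for y in (-290,-270,-250,-235,-220):
        q=S[(abs(S[:,1]-y)<5)&(S[:,0]>488)&(S[:,0]<530)]
        print(n,y,[(x,q[abs(q[:,0]-x-1.5)<1.5][:,2].max(initial=-1).round(0)) for x in range(488,530,3)])
    q=S[(S[:,1]<-225)&(S[:,1]>-300)&(abs(S[:,0]-470)<22)&(S[:,2]>68)]; print('handle',cv2.minAreaRect(q[:,:2].astype(np.float32)))
E
```

```text
spin -290 [(488, np.float64(1.0)), (491, np.float64(2.0)), (494, np.float64(2.0)), (497, np.float64(2.0)), (500, np.float64(1.0)), (503, np.float64(38.0)), (506, np.float64(39.0)), (509, np.float64(-1.0)), (512, np.float64(6.0)), (515, np.float64(6.0)), (518, np.float64(6.0)), (521, np.float64(6.0)), (524, np.float64(7.0)), (527, np.float64(6.0))]
spin -270 [(488, np.float64(2.0)), (491, np.float64(2.0)), (494, np.float64(1.0)), (497, np.float64(2.0)), (500, np.float64(2.0)), (503, np.float64(37.0)), (506, np.float64(39.0)), (509, np.float64(-1.0)), (512, np.float64(5.0)), (515, np.float64(6.0)), (518, np.float64(6.0)), (521, np.float64(6.0)), (524, np.float64(6.0)), (527, np.float64(6.0))]
spin -250 [(488, np.float64(2.0)), (491, np.float64(2.0)), (494, np.float64(1.0)), (497, np.float64(1.0)), (500, np.float64(2.0)), (503, np.float64(32.0)), (506, np.float64(39.0)), (509, np.float64(38.0)), (512, np.float64(6.0)), (515, np.float64(5.0)), (518, np.float64(6.0)), (521, np.float64(6.0)), (524, np.float64(6.0)), (527, np.float64(6.0))]
spin -235 [(488, np.float64(1.0)), (491, np.float6
[... 1939 characters left out ...]
oat64(-1.0)), (503, np.float64(32.0)), (506, np.float64(39.0)), (509, np.float64(-1.0)), (512, np.float64(9.0)), (515, np.float64(9.0)), (518, np.float64(2.0)), (521, np.float64(7.0)), (524, np.float64(5.0)), (527, np.float64(5.0))]
top0 -220 [(488, np.float64(-1.0)), (491, np.float64(-1.0)), (494, np.float64(3.0)), (497, np.float64(0.0)), (500, np.float64(-0.0)), (503, np.float64(23.0)), (506, np.float64(38.0)), (509, np.float64(37.0)), (512, np.float64(38.0)), (515, np.float64(39.0)), (518, np.float64(36.0)), (521, np.float64(39.0)), (524, np.float64(39.0)), (527, np.float64(39.0))]
handle ((468.8911437988281, -254.39535522460938), (25.167274475097656, 53.762939453125), 0.5774292945861816)
```

```bash
cat >> h.py <<'E'
def shaft(tag):
    """axis points of the held shaft, relative to the tool frame expressed with level axes (fwd,left,up)"""
    s=shot('wrist',tag+'.png'); o=r.get_obs(); C=full(s); np.save(tag+'.npy',C); C=C.reshape(-1,3)
    T=rpy(o['orientation']); q=(C-np.array(o['tcp_pos']))@T   # tool coords
    q=q[(q[:,0]>30)&(q[:,0]<120)&(abs(q[:,1])<14)&(q[:,2]>-40)&(q[:,2]<0)]
    for x in range(30,121,10):
        k=q[abs(q[:,0]-x)<5]
        if len(k)>4: print(x,len(k),'lat',k[:,1].min().round(1),k[:,1].max().round(1),'mid',((k[:,1].min()+k[:,1].max())/2).round(1),'top z',np.percentile(k[:,2],8).round(1))
E
python3 - <<'E'
from h import *
O=[180,0,87.6]
g=np.array([471.3,-244.5,47])
r.move_gripper(52)
r.move_to(g+[0,0,60],O); r.line_to(g,max_speed=100)
o=r.get_obs(); print(o['tcp_pos'],o['ft_force'],o['clock'])
r.move_gripper(10)
o=r.get_obs(); print(o['gripper_width'],o['gripper_force'],o['ft_force'],o['moment'])
r.line_to(g+[0,0,45],max_speed=80); r.pause(.15)
o=r.get_obs(); print(o['tcp_pos'],o['orientation'],o['ft_force'],o['moment'],o['gripper_width'],o['clock'])
shaft('held1')
E
```

```text
[ 471.88391735 -244.61760821   47.83546189] [ 0.42217047 -0.05016164 -0.08206664] 6.3083
10.426876339319959 0.0 [ 0.55390774 -1.25513838 -0.20961349] [-0.02307901  0.01604785 -0.05129805]
[ 470.76604454 -244.13422643   91.15019828] [-1.79922541e+02 -5.06433568e-02  8.75997703e+01] [-0.21963887  0.04354342  0.55061206] [-0.02543177  0.00687641  0.00954797] 10.056627303915096 7.65
```

View pics/held1.png

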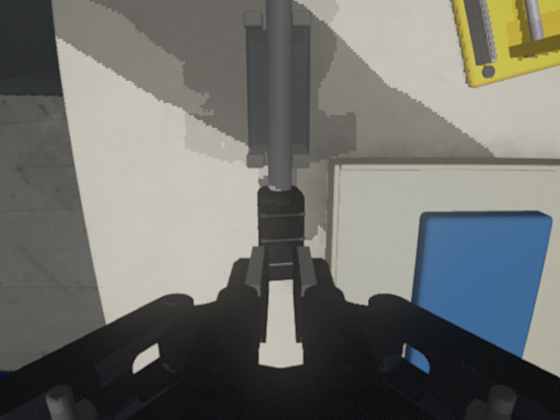

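The gripper closed to 10 mm on nothing. The picture shows the spindle still in its rest, with the handle at rows 185–278 around column 282. I'll check the depth cloud for where it lies now.

```bash
python3 - <<'E'
from h import *
C=np.load('held1.npy'); 
for rr in range(150,380,10): print(rr,[C[rr,c].round(0).tolist() for c in (248,264,281,300,312)])
o=r.get_obs(); print({k:np.round(v,2) for k,v in o.items()})
E
```

```text
150 [[449.0, -210.0, 7.0], [463.0, -206.0, 45.0], [473.0, -203.0, 67.0], [485.0, -206.0, 45.0], [496.0, -212.0, 2.0]]
160 [[454.0, -209.0, 64.0], [463.0, -210.0, 58.0], [473.0, -209.0, 67.0], [484.0, -210.0, 65.0], [496.0, -220.0, 1.0]]
170 [[448.0, -225.0, 0.0], [460.0, -226.0, 1.0], [473.0, -215.0, 68.0], [487.0, -227.0, 0.0], [496.0, -227.0, 1.0]]
180 [[447.0, -233.0, 1.0], [459.0, -233.0, 1.0], [473.0, -221.0, 66.0], [486.0, -235.0, -0.0], [495.0, -235.0, 1.0]]
190 [[447.0, -241.0, -1.0], [462.0, -227.0, 64.0], [472.0, -226.0, 67.0], [483.0, -228.0, 61.0], [495.0, -242.0, 1.0]]
200 [[446.0, -249.0, -1.0], [463.0, -230.0, 75.0], [472.0, -231.0, 71.0], [483.0, -231.0, 72.0], [495.0, -250.0, -0.0]]
210 [[446.0, -256.0, 0.0], [462.0, -236.0, 75.0], [472.0, -237.0, 73.0], [483.0, -238.0, 70.0], [495.0, -259.0, -0.0]]
220 [[445.0, -265.0, -0.0], [462.0, -242.0, 73.0], [472.0, -242.0, 73.0], [483.0, -244.0, 70.0], [495.0, -267.0, -0.0]]
230 [[445.0, -273.0, 1.0], [462.0, -248.0, 73.0], [471.0, -249.0, 72.0], [482.0, -250.0, 71.0], [495.0, -274.0, 1.0]]
240 [[444.0, -281.0, 1.0], [461.0,
[... 1485 characters left out ...]
, [465.0, -396.0, -0.0], [482.0, -396.0, 0.0], [479.0, -234.0, 203.0]]
370 [[465.0, -235.0, 204.0], [468.0, -236.0, 203.0], [472.0, -236.0, 203.0], [476.0, -236.0, 204.0], [479.0, -236.0, 203.0]]
{'clock': np.float64(7.7), 'qpos': array([-34.66,   3.75,  -5.07,  81.28,  -0.  ,  57.74]), 'dq': array([-0.01,  0.07,  0.08,  0.1 ,  0.04, -0.03]), 'tau': array([ 0.000e+00, -3.462e+01,  3.209e+01,  1.000e-02, -0.000e+00,
       -0.000e+00]), 'tcp_pos': array([ 470.76, -244.14,   91.15]), 'orientation': array([-1.7992e+02, -5.0000e-02,  8.7600e+01]), 'ft_force': array([-0.44,  0.09, -0.51]), 'moment': array([ 0.02, -0.07, -0.02]), 'gripper_force': np.float64(0.0), 'gripper_width': np.float64(9.96)}
```

Both the picture and the depth show the real fingertips well short of the reported TCP: they are at z≈135 while the TCP reads 91. That also explains why they closed above the handle. I'll measure the offset from the cloud before descending again.

```bash
python3 - <<'E'
from h import *
print(r.grasp_offset)
for n,t in (('held1',[470.77,-244.13,91.15]),('spin',[470,-165,210])):
    c=np.load(n+'.npy').reshape(-1,3)-np.array(t); c=c[~np.isnan(c[:,0])]
    m=(abs(c[:,0])<62)&(abs(c[:,1])<16)&(c[:,2]>8)&(c[:,2]<110); k=c[m]
    print(n,len(k),np.percentile(k[:,2],[0,.2,1,3,10]).round(1))
    lo=k[k[:,2]<np.percentile(k[:,2],3)]; print(lo[:12].round(0).tolist())
print(np.round(r.solve_ik([471.3,-244.5,3],[180,0,87.6]),1), np.round(r.solve_ik([544,80,0],[180,0,92.6]),1))
E
```

```text
18.700000000000003
held1 24687 [40.1 42.1 45.3 51.5 70.1]
[[-11.0, 10.0, 41.0], [-10.0, 10.0, 42.0], [-10.0, 10.0, 41.0], [-9.0, 10.0, 41.0], [-9.0, 10.0, 41.0], [-8.0, 10.0, 42.0], [-8.0, 10.0, 42.0], [-8.0, 10.0, 41.0], [-7.0, 10.0, 41.0], [-7.0, 10.0, 41.0], [-6.0, 10.0, 42.0], [-6.0, 10.0, 41.0]]
spin 17289 [49.  50.5 52.5 55.7 63.4]
[[-48.0, 12.0, 54.0], [-47.0, 12.0, 54.0], [-47.0, 12.0, 54.0], [-46.0, 12.0, 55.0], [-46.0, 12.0, 54.0], [-46.0, 12.0, 54.0], [-46.0, 12.0, 54.0], [-45.0, 12.0, 55.0], [-45.0, 12.0, 53.0], [-44.0, 12.0, 54.0], [-44.0, 12.0, 54.0], [-43.0, 12.0, 54.0]]
[-34.7   6.3 -12.6  71.1   0.   57.7] [ 1.4  9.2 -9.8 71.1  0.  88.8]
```

```bash
python3 - <<'E'
from h import *
r.move_gripper(46)
for z in (45,22,5):
    r.line_to([471.3,-244.5,z],max_speed=90); o=r.get_obs(); print(z,o['tcp_pos'].round(1),o['ft_force'].round(1))
    if abs(o['ft_force'][2])>6: raise SystemExit('contact')
r.move_gripper(10)
o=r.get_obs(); print(o['gripper_width'],o['gripper_force'],o['ft_force'].round(1),o['moment'].round(2))
if o['gripper_width']>20:
    r.line_to([471.3,-244.5,50],max_speed=80); r.pause(.15)
o=r.get_obs(); print(o['tcp_pos'],o['orientation'],o['ft_force'],o['moment'],o['gripper_width'],o['clock'])
s=shot('wrist','held2.png'); np.save('held2.npy',full(s))
c=np.load('held2.npy').reshape(-1,3)-o['tcp_pos']; q=c@rpy(o['orientation'])
for x in range(-20,125,8):
    k=q[(abs(q[:,0]-x)<4)&(abs(q[:,1])<14)&(q[:,2]>-78)&(q[:,2]<-35)]
    if len(k)>4: print(x,len(k),k[:,1].min().round(1),k[:,1].max().round(1),'mid',((k[:,1].min()+k[:,1].max())/2).round(1),'top',np.percentile(k[:,2],8).round(1))
E
```

```text
45 [ 471.3 -244.5   45.1] [ 0.4 -0.2  0.4]
22 [ 470.9 -244.2   21.6] [-0.5 -0.6  0.4]
5 [ 470.7 -244.1    4.4] [-0.2  0.5  0.5]
25.20621137537634 61.10559940338135 [-2.4  0.1  1.6] [0.07 0.48 0.06]
[ 470.73031567 -244.07739992   49.13814382] [-1.79922747e+02 -5.08665585e-02  8.76005579e+01] [-0.21076127  0.19875325 -1.51273317] [-0.04434358  0.01146014 -0.02012363] 25.16032572494898 10.7333
-20 1263 -12.3 13.8 mid 0.7 top -67.9
-12 1515 -13.9 14.0 mid 0.1 top -71.3
-4 1706 -14.0 14.0 mid -0.0 top -74.1
4 1842 -14.0 14.0 mid 0.0 top -74.2
12 1937 -14.0 14.0 mid -0.0 top -68.5
20 1827 -11.9 12.4 mid 0.3 top -66.1
28 874 -7.2 6.9 mid -0.2 top -61.7
36 915 -7.3 6.8 mid -0.3 top -61.7
44 963 -7.3 6.7 mid -0.3 top -61.7
52 1000 -7.6 6.2 mid -0.7 top -61.9
60 1052 -7.7 6.1 mid -0.8 top -61.8
68 1102 -7.9 6.1 mid -0.9 top -61.9
76 1157 -8.1 6.0 mid -1.1 top -61.9
84 1188 -8.0 5.9 mid -1.1 top -62.1
92 1214 -8.2 5.9 mid -1.2 top -62.1
100 77 -8.1 5.5 mid -1.3 top -61.1
```

View pics/held2.png

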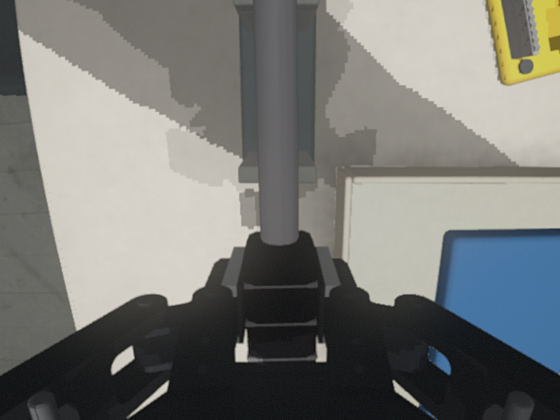

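The spindle is held: width 25 mm, shaft level, and yawed about 0.9° relative to the tool. Next I'll carry it to in front of the bore, correct for arm sag, and insert with a force guard.

```bash
cat >> h.py <<'E'
PHI=2.55; DY=0.9; B=np.array([544.4,157.5]); U=np.array([-np.sin(np.radians(PHI)),np.cos(np.radians(PHI))]); N=np.array([U[1],-U[0]])
ORI=[180,0,90+PHI-DY]
def tgt(s,lat=0.,z=5.): return np.r_[B+s*U+(lat-0.4)*N,z]
def rep(want):
    o=r.get_obs(); e=np.array(o['tcp_pos'])-want; f=np.array(o['ft_force'])
    print('clk %.1f'%o['clock'],'err ax/lat/z',np.round([e[:2]@U,e[:2]@N,e[2]],2),'F ax/lat/z',np.round([f[:2]@U,f[:2]@N,f[2]],1),'w',round(o['gripper_width'],1),'ori',np.round(o['orientation'],2))
    return e,np.r_[f[:2]@U,f[:2]@N,f[2]]
E
python3 - <<'E'
from h import *
w=tgt(-178,z=50); r.move_to(w,ORI); 
w=tgt(-178); r.line_to(w,max_speed=120); r.pause(.3)
e,f=rep(w); off=-e
r.line_to(w+off,max_speed=30); r.pause(.3); rep(w)
np.save('off.npy',off)
E
```

```text
clk 12.6 err ax/lat/z [-0.19  0.87  1.05] F ax/lat/z [-0.3 -0.9 -2.2] w 25.0 ori [1.7989e+02 2.0000e-02 9.1650e+01]
clk 13.1 err ax/lat/z [ 0.21 -0.88 -1.09] F ax/lat/z [-0.3  0.5 -0.8] w 25.2 ori [-180.      0.     91.65]
```

```bash
python3 - <<'E'
from h import *
w=tgt(-178); r.line_to(w,max_speed=60)
for _ in range(3): r.pause(.2); rep(w)
s=-178
for s in (-172,-164,-156,-150,-145):
    w=tgt(s); r.line_to(w,max_speed=40); e,f=rep(w)
    if abs(f[0])>6 or max(abs(f[1:]))>10: print('contact',s); break
E
```

```text
clk 13.6 err ax/lat/z [-0.01 -0.02 -0.01] F ax/lat/z [ 0.7 -0.7 -1.6] w 25.2 ori [-180.     -0.     91.65]
clk 13.8 err ax/lat/z [-0.02 -0.01 -0.01] F ax/lat/z [ 1.4 -1.1 -1.6] w 25.0 ori [-180.     -0.     91.65]
clk 13.9 err ax/lat/z [-0.   -0.02 -0.02] F ax/lat/z [-0.7  0.4 -1.3] w 25.1 ori [-180.     -0.     91.65]
clk 14.2 err ax/lat/z [ 0.37 -0.04 -0.03] F ax/lat/z [ 0.6 -0.3 -1.4] w 25.3 ori [-179.99    0.     91.69]
clk 14.6 err ax/lat/z [ 0.33 -0.01 -0.02] F ax/lat/z [-0.9 -0.1 -2.2] w 25.2 ori [-1.800e+02  1.000e-02  9.169e+01]
clk 14.9 err ax/lat/z [ 0.25 -0.03 -0.04] F ax/lat/z [-0.1  0.3 -1.8] w 25.2 ori [-1.800e+02  1.000e-02  9.168e+01]
clk 15.2 err ax/lat/z [ 0.24 -0.02 -0.01] F ax/lat/z [ 0.1 -0.3 -1.7] w 24.8 ori [-180.      0.     91.68]
clk 15.5 err ax/lat/z [ 0.24 -0.02 -0.01] F ax/lat/z [ 0.5  0.9 -1.8] w 25.2 ori [-180.     -0.     91.67]
```

```bash
python3 - <<'E'
from h import *
for s in list(range(-138,-112,7))+[-112,-107,-102,-97,-90,-80,-70,-62]:
    w=tgt(s); r.line_to(w,max_speed=45); e,f=rep(w)
    if abs(f[0])>6 or max(abs(f[1:]))>10: print('contact',s); break
r.pause(.2); rep(w)
s_=shot('wrist','ins1.png'); np.save('ins1.npy',full(s_))
E
```

```text
clk 15.8 err ax/lat/z [ 0.29 -0.02  0.  ] F ax/lat/z [ 0.2  0.9 -1.7] w 25.0 ori [-1.800e+02  1.000e-02  9.168e+01]
clk 16.1 err ax/lat/z [ 0.29 -0.05 -0.03] F ax/lat/z [-0.1  0.2 -1. ] w 25.4 ori [-179.99    0.     91.68]
clk 16.4 err ax/lat/z [ 0.29 -0.02 -0.01] F ax/lat/z [-0.6  0.4 -1.6] w 25.2 ori [-180.      0.     91.68]
clk 16.8 err ax/lat/z [ 0.3  -0.03 -0.01] F ax/lat/z [-0.  -0.3 -1.9] w 25.1 ori [-180.      0.     91.68]
clk 17.0 err ax/lat/z [ 0.23 -0.02 -0.02] F ax/lat/z [-0.3 -0.6 -1.6] w 25.2 ori [-180.      0.     91.67]
clk 17.3 err ax/lat/z [0.25 0.01 0.01] F ax/lat/z [-1.5  0.6 -1.3] w 25.3 ori [180.     0.    91.68]
clk 17.5 err ax/lat/z [ 0.29 -0.04 -0.01] F ax/lat/z [ 0.3  0.2 -0.4] w 25.3 ori [-180.     -0.     91.68]
clk 17.8 err ax/lat/z [ 0.26 -0.    0.02] F ax/lat/z [-0.1  0.4 -2.2] w 25.2 ori [180.     0.    91.68]
clk 18.1 err ax/lat/z [ 0.31 -0.04 -0.03] F ax/lat/z [-0.6  0.1 -1.4] w 25.2 ori [-180.      0.     91.68]
clk 18.5 err ax/lat/z [ 0.34 -0.03 -0.01] F ax/lat/z [-1.3 -0.3 -1.9] w 25.5 ori [-1.800e+02  1.000e-02  9.169e+01]
clk 18.9 err ax/lat/z [ 0.29 -0.    0.02] F ax/lat/z [-0.7  0.5 -1.7] w 25.5 ori [1.800e+02 1.000e-02 9.169e+01]
clk 19.2 err ax/lat/z [ 0.27 -0.03 -0.03] F ax/lat/z [ 0.9  0.  -1.9] w 25.3 ori [-1.800e+02  1.000e-02  9.168e+01]
clk 19.4 err ax/lat/z [-0.1   0.01 -0.  ] F ax/lat/z [-0.6 -0.1 -0.7] w 25.6 ori [1.800e+02 1.000e-02 9.164e+01]
```

View pics/ins1.png

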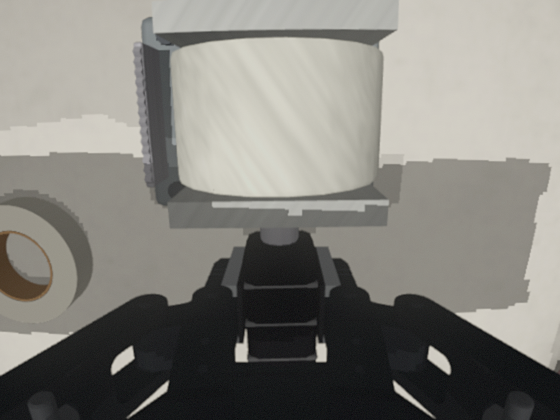

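```bash
python3 - <<'E'
from h import *
for s in np.arange(-58,-40,2.):
    w=tgt(s); r.line_to(w,max_speed=20); r.pause(.08); e,f=rep(w)
    if f[0]<-5: print('shoulder',s); break
s0=s-1.0
for z in (4,3,2.4,1.8):
    w=tgt(s0,z=z); r.line_to(w,max_speed=15); r.pause(.08); e,f=rep(w)
    if f[2]>3: break
for k in (0.5,1.,1.5,2.,2.5):
    w=tgt(s0+k,z=z); r.line_to(w,max_speed=15); r.pause(.08); e,f=rep(w)
    if f[0]<-5: print('pressed',s0+k); break
np.save('end.npy',[s0+k,z])
E
```

```text
clk 19.9 err ax/lat/z [0.02 0.02 0.02] F ax/lat/z [ 0.3  0.3 -0.9] w 25.3 ori [1.800e+02 1.000e-02 9.166e+01]
clk 20.2 err ax/lat/z [ 0.02 -0.01 -0.02] F ax/lat/z [ 0.2  0.8 -1.9] w 25.0 ori [-180.      0.     91.65]
clk 20.5 err ax/lat/z [ 0.02 -0.01 -0.  ] F ax/lat/z [ 0.7 -0.2 -1.5] w 25.3 ori [-180.      0.     91.65]
clk 20.9 err ax/lat/z [0.03 0.01 0.03] F ax/lat/z [-0.   0.8 -1.5] w 25.0 ori [180.     0.    91.66]
clk 21.2 err ax/lat/z [ 0.04 -0.03 -0.04] F ax/lat/z [-0.7 -0.9 -1.8] w 25.4 ori [-180.      0.     91.66]
clk 21.5 err ax/lat/z [-1.66 -0.    0.05] F ax/lat/z [-5.9 -0.1 -0.3] w 25.3 ori [-179.99    0.18   91.59]
shoulder -48.0
clk 21.9 err ax/lat/z [-0.57  0.2   0.12] F ax/lat/z [-4.2 -0.4 -0.1] w 25.1 ori [1.7998e+02 6.0000e-02 9.1630e+01]
clk 22.2 err ax/lat/z [-0.55  0.29  0.26] F ax/lat/z [-5.  -0.8  0.8] w 25.6 ori [1.7997e+02 6.0000e-02 9.1630e+01]
clk 22.5 err ax/lat/z [-0.55  0.37  0.52] F ax/lat/z [-6.3 -0.2  1.6] w 25.4 ori [1.7995e+02 7.0000e-02 9.1640e+01]
clk 22.9 err ax/lat/z [-0.58  0.38  0.98] F ax/lat/z [-5.3 -0.9  3.7] w 25.4 ori [1.7995e+02 7.0000e-02 9.1640e+01]
clk 23.2 err ax/lat/z [-1.1   0.38  1.02] F ax/lat/z [-7.2 -2.2  3.7] w 25.1 ori [1.7995e+02 1.3000e-01 9.1620e+01]
pressed -48.5
```

```bash
python3 - <<'E'
from h import *
s,z=np.load('end.npy')
r.move_gripper(60); r.pause(.2)
r.line_to(tgt(s,z=100),max_speed=120)
r.line_to(tgt(s-10,z=170),max_speed=150); r.pause(.3)
o=r.get_obs(); print(o['clock'],o['ft_force'].round(1),o['gripper_width'])
v=shot('wrist','end.png'); C=full(v); c=C.reshape(-1,3); np.save('end_c.npy',C)
d=c-np.r_[B,0]; a=np.c_[d[:,:2]@N,d[:,:2]@U,d[:,2]]
k=a[(abs(a[:,0])<20)&(a[:,1]<-36)&(a[:,1]>-100)&(a[:,2]>55)&(a[:,2]<85)]
print('handle',k.min(0).round(1),k.max(0).round(1),np.percentile(k[:,2],[20,50,80]).round(1))
for y in range(-96,-20,4):
    q=a[(abs(a[:,0])<5)&(abs(a[:,1]-y)<2)]
    if len(q): print(y,np.median(q[:,2]).round(1),end='; ')
cv2.imwrite('pics/final_top.png',cv2.resize(r.snapshot('top')[0][120:290,90:400,::-1],None,fx=2,fy=2))
E
```

```text
25.7167 [0.3 0.2 0.8] 59.93581065922681
handle [-12.3 -86.5  64.5] [ 13.8 -36.1  72.3] [69.2 70.  70.7]
-88 65.8; -84 69.4; -80 70.1; -76 69.9; -72 70.3; -68 70.4; -64 70.1; -60 70.5; -56 70.2; -52 279.9; -48 289.6; -44 70.3; -40 70.3; -36 70.3; -32 83.2; -28 83.4; -24 82.4;
```

View pics/end.png

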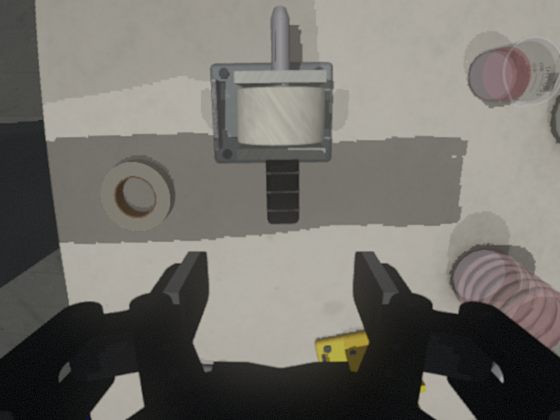

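View pics/final_top.png

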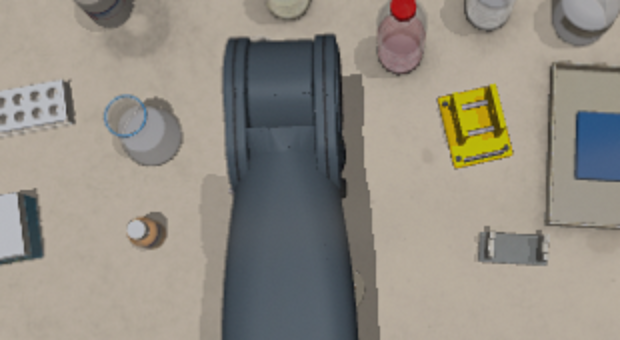

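The wrist view shows the spindle through both plates and the roll, with its tip out at (15,280), the handle against the plate at (162,283), and the roll in its cradle. The other things are where they were.

```bash
python3 -c "
from h import *
print(r.finish_job())"
```

```text
the job is handed in; nothing more can be done
None
```

The spindle is through both plates and the roll with its shoulder seated against the plate, released, the roll still in its cradle and nothing else seen disturbed; I handed the job in at about 26 s.

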